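# Bring up the microscope lamp by five clicks

### The job

Start the microscope's lamp on the two-channel light source: first turn the dimmer with the blue cap anticlockwise right down to its end stop, feeling for the stop and not forcing it; then throw the toggle to switch the lamp on; then turn the same dimmer up clockwise by exactly five clicks from the stop and leave it resting in the fifth. Never let the lit lamp go brighter than that, because the sample bleaches, and leave the amber dimmer and everything else on the bench as they are.

Things in the scene. Friction and masses are not known exactly. Their poses are not given: they have to be found in the camera images.
- console: light source: low grey box with an aluminium top, fixed, 160 mm deep (x), 270 mm wide (y), level panel 75 mm above the table. Origin under its centre, x to its back, y to its left seen from the robot, z up. On the panel: dimmers at (-20, +80) and (-20, -80) mm (blue and amber swap places between starts), lamp switch at (+40, 0) mm
- blue_grip (a point): point on the vertical axis of the blue-capped dimmer, half-way up the knob, 94 mm above the table; its axes are the console's and do not turn. Knob: round, black, fluted, no pointer, 40 mm across, 28 mm high (from 5 to 33 mm above the panel), over a bezel 50 mm across, 3 mm high. Clockwise from above is brighter. Starts two to five clicks above the stop
- blue_bezel (a point): centre of the blue dimmer's bezel, at panel height. Clicks: a sprung roller; they lie evenly, 15 to 25 degrees apart. Leaving one takes 0.15 N m (0.2 at most) straight away; this falls to nothing half-way, then the spring pulls the knob on (up to 0.15 N m) into the next. Released, it settles in the nearest. Click zero is next to the stop; twelve more follow, then another stop
- blue_stop: fixed end stop inside the case under the blue dimmer, out of sight, 34 mm from the turning axis; origin on that axis, 50 mm below the panel. The knob meets it 1 degree anticlockwise of click zero; it gives a few degrees under load. It bears 15 N, which is 0.5 N m of turning on the knob; a click alone never takes more than half of that
- blue_vane (a joint): light slit inside the case that the blue dimmer opens by a fine screw, m: 0 in click zero, then 0.00001 (0.01 mm) a click, so 0.00005 at five clicks. Readings are far less exact than that: clicks have to be felt
- amber_grip (a point): the same point of the other dimmer, with the amber (orange) cap: the same knob, already at its end stop. Not to be turned
- amber_dimmer (a joint): angle of the amber dimmer, rad: 0 in click zero, growing clockwise; a click is over 0.25 rad
- switch_tip (a point): tip of the lamp toggle: steel bat handle, 28 mm long, 8 mm thick at the end, 5.6 mm lower down. Off, it leans 20 degrees to the console's front (-x): tip 10 mm in front of the pivot, 29 mm above the panel. On, it leans as far to the back (+x)
- switch_pivot (a point): pivot of the lamp toggle, 3 mm above the panel; its axes are the console's
- lamp_switch (a joint): angle of the lamp toggle, rad: 0 off (as it starts), 0.7 on. It snaps over past the middle; about 2.5 N at the tip starts it
- dust_cap: black rubber dust cap, 24 mm across, 14 mm high, lying on the console's top panel in front of the switch; origin under its centre. Not part of the job
- slide_box: small wooden slide box, 87 x 57 x 36 mm, on the table beside the console; origin under its centre. Not part of the job
- mouse: black computer mouse, 105 x 60 x 32 mm, on the table beside the console; origin under its centre. Not part of the job
- vial: brown glass vial with a white cap, 26 mm across, 55 mm high, standing beside the console; origin under its centre. Not part of the job
- lens_canister: grey lens canister, 38 mm across, 58 mm high, standing beside the console; origin under its centre. Not part of the job
- screwdriver: red-handled screwdriver, 150 mm long, lying behind the console; origin under its middle. Not part of the job
- dish: glass dish, 80 mm across, 14 mm high, on the table beside the console; origin under its centre. Not part of the job

How it is judged:
On the way, in this order (a step that is already met when the one before it is completed fails the run):
1. with the lamp off, the blue dimmer is turned right down, into click zero at its stop (value of joint blue_vane below 3e-06 m and value of joint lamp_switch below 0.2 rad), for 0.2 s.
2. the lamp is switched on while the blue dimmer is still right down (value of joint blue_vane below 3e-06 m and value of joint lamp_switch above 0.55 rad), for 0.2 s.
3. the blue dimmer stands in the fifth click (value of joint blue_vane between 4.75e-05 and 5.25e-05 m), for 0.2 s.
At the end, for the whole second after the job is handed in: the blue dimmer rests in the fifth click above click zero (within a fifth of a click), the lamp toggle is on, the amber dimmer is still in click zero, and the robot has let go (value of joint blue_vane between 4.8e-05 and 5.2e-05 m and value of joint lamp_switch above 0.55 rad and value of joint amber_dimmer below 0.1 rad); the robot touches nothing.
It fails at once if the blue dimmer is forced against its end stop (contact force between blue_stop and anything else above 15 N).
It fails at once if with the lamp on, the blue dimmer goes more than half a click past the fifth (value of joint lamp_switch above 0.35 rad and value of joint blue_vane above 5.55e-05 m).
It fails at once if the amber dimmer is turned (value of joint amber_dimmer above 0.17 rad or value of joint amber_dimmer below -0.17 rad).
It fails at once if one of the other things on the bench is pushed by more than 20 mm (distance of any of dust_cap, slide_box, mouse, vial, lens_canister, screwdriver, dish from where it was at the start of the episode above 0.02 m).
It also fails if it takes over 72 s, if anything falls off the work surface, if the arm or the gripper's body presses on something with over 40 N, if the wrist force passes 120 N, or if a joint passes its speed limit or range.

### The arm

A 7-joint arm with a two-finger parallel gripper is mounted at the origin on the work surface. World frame = base frame: x ahead of the robot, y to its left, z up, the work surface at z = 0. Lengths are in m, angles in rad, forces in N, time in s.
With the tool pointing down it reaches from about 0.425 to 1.025 m from the base axis. Payload 9.4 kg.
Tool frame: the origin (TCP) lies midway between the tips of the shut fingers; the grasp point (between the pads) lies 19 mm behind it; z points along the fingers, x is the direction in which the jaws open and shut, and the axes are right-handed (so a half turn about z gives the same grasp; the last joint's range is limited). The gripper opens to 93 mm and grips with 3 to 60 N. Pads are 15 mm wide; open, the fingers measure 128 mm over their backs; the gripper's body (75 mm by 188 mm) begins 65 mm behind the grasp point.
Start: joints at [1.225, 0.599, -0.003, 1.599, 0.002, 0.943, -0.08], TCP at [0.193, -0.699, 0.219] pointing down, gripper open.
Joint ranges: [-2.57, 2.57], [-0.35, 1.97], [-1.29, 1.29], [0.11, 2.56], [-1.05, 4.19], [0.11, 1.86], [-2.63, 2.63]. Speed limits (rad/s): [2.22, 2.22, 3.01, 3.01, 3.14, 3.14, 3.14].

### API

Orientations are given as a 3x3 rotation matrix whose columns are the frame's x, y, z axes.
In Python, from plant import get_obs, get_image, job_done gives the robot as it stands.
- The arm moves only by the shell command python3 -m inch 'ROWS'. ROWS is JSON, a list of rows, each a list of 7 numbers: the shift along the tool's x, y, z in cm, then the turn, a rotation vector about the tool's x, y, z in degrees, then the closure, from 0 (fully open) to 1 (shut). A call has 1 to 8 rows; each row shifts and turns the commanded pose from where the row before left it, along the tool's axes as they then stand; what a row does not reach is not made up. A row lasts 1/10 s, in which the tool goes at most 50 mm and 8.59 degrees, less where a joint would pass 70% of its speed; a pose out of reach is approached as far as the arm can. A call with a gripper value outside its range is refused whole. The fingers move at their own pace and stop on an object; the grip force is fixed at half the most. Time passes only in rows, so rows that do not move let the fingers close. It gives the time, the measured TCP pose, the force and the opening at its end, in the units of the state.
- get_obs(): the state, without advancing time (a new reading comes with each control period).
- get_image(name): name is "scene" or "top" or "wrist"; returns a dict with "frame" (384x512x3 uint8, red, green, blue), "depth" (384x512 float32, m along the optical axis (not along the pixel's ray), 0 where there is no reading), "fov_y" (degrees; the focal length in pixels is half the picture's height over the tangent of half this angle, whatever the lens; pixels are square), "cx", "cy" (the principal point, pixels), "rvec" (rotation vector, rad) and "tvec" (3), from world to camera coordinates, as OpenCV has them. Camera axes: x right, y down, z forward; pixel columns grow to the right and rows downward; lengths in m; the calibration is good to about 2 mm. The wrist camera is an equidistant fisheye: a pixel r from the principal point sees the ray r / f radians off the axis. A picture is of the moment at which its call begins.
- job_done(): hands the job in, once; it reports no verdict.
The state is a dict: "time_s": time; "joint_positions": joint angles; "joint_velocities": joint speeds; "tau": joint torques, N m; "eef_pos": TCP position; "ee_rot": TCP orientation; "contact_force": force on the tool from outside, world axes, zero at the start; "torque": the same for the moment, N m; "grip_width": finger opening in m.
Only numpy, scipy, OpenCV 4.12 (cv2) and the standard library are available. Lean on these libraries where they do the work, as an engineer would, in place of code of your own. Each camera call takes 0.05 s, during which the arm holds its last target.

## Working session

There is one attempt and no reset: what is moved stays moved. The work goes in short steps, Python scripts to look and compute and a shell command to move; the robot and the scene stay as the last step left them, time stands still between calls to the robot, and variables do not carry over. Pictures are saved under pics/ and viewed, and the job is handed in when it is done.

```bash
ls; mkdir -p pics; python3 - <<'E'
from plant import *
import cv2
o=get_obs()
for k,v in o.items(): print(k,v)
for n in("scene","top","wrist"):
    d=get_image(n); cv2.imwrite(f"pics/{n}0.png",d["frame"][:,:,::-1]); print(n,d["fov_y"],d["cx"],d["cy"],d["rvec"],d["tvec"])
E
```

```text
pics
time_s 0.0
joint_positions [ 1.2252673   0.60009019 -0.00253956  1.60010061  0.00177354  0.94288232
 -0.07980584]
joint_velocities [ 2.86627433e-04  2.68745424e-04  9.07903655e-05  7.41611127e-04
 -1.67975868e-03  1.10650609e-03 -5.34627135e-04]
tau [ 1.88915787e-03 -7.65037823e+01  1.49763811e+00 -2.52340186e+01
 -5.24856022e-02  1.66827359e-02  1.36918893e-04]
eef_pos [ 0.19242689 -0.69851321  0.2177957 ]
ee_rot [[ 2.65635139e-01 -9.64073503e-01 -5.04623731e-04]
 [-9.64072509e-01 -2.65635592e-01  1.38940483e-03]
 [-1.47353440e-03  1.17419122e-04 -9.99998907e-01]]
contact_force [0.22726476 0.52400843 0.01683751]
torque [-0.01257419 -0.02407442  0.03147046]
grip_width 0.09272839635544279
scene 46.47079809554677 271.5936123793384 194.14283058858626 [ 1.36635011  2.26321288 -0.88253164] [ 0.17628007 -0.36502147  1.65861389]
top 50.739227831512416 257.3604298013334 195.88807838621508 [ 2.14515748 -2.14981091  0.13996213] [0.09774242 0.59229066 1.29767048]
wrist 65.70646984690485 260.8966934224246 190.6353878713426 [-2.29633594  1.74673955  0.27334392] [-0.72305893 -0.03678515  0.3922207 ]
```

View pics/top0.png

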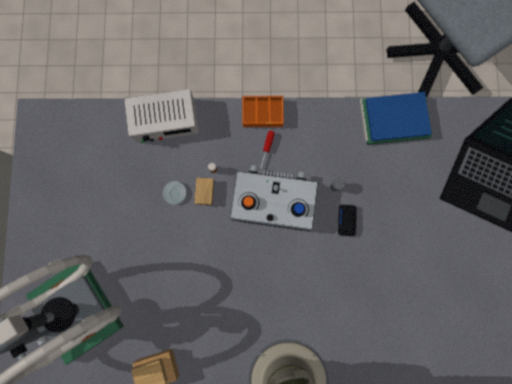

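View pics/scene0.png

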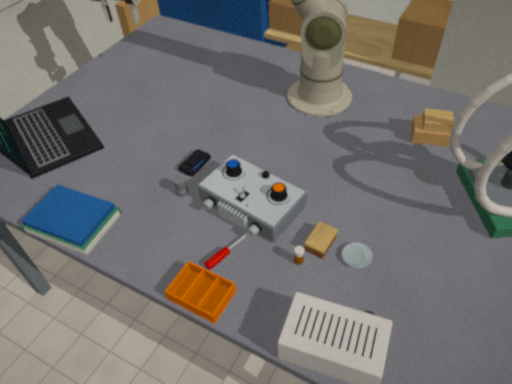

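The top view shows the console at about (275,200), with the blue knob at (298,209), amber at (249,202), the switch at (276,187) and the dust cap at (270,217). Next I'll measure these.

```bash
cat > h.py <<'E'
import numpy as np,cv2
from plant import *
def cam(d):
    f=d["frame"].shape[0]/2/np.tan(np.radians(d["fov_y"]/2))
    R=cv2.Rodrigues(np.array(d["rvec"],float))[0]; return f,R,np.array(d["tvec"],float)
def cloud(d):
    f,R,t=cam(d); h,w=d["depth"].shape
    u,v=np.meshgrid(np.arange(w),np.arange(h)); z=d["depth"]
    P=np.stack([(u-d["cx"])/f*z,(v-d["cy"])/f*z,z],-1)
    return (P-t)@R
def proj(d,p):
    f,R,t=cam(d); q=R@np.array(p)+t; return f*q[0]/q[2]+d["cx"],f*q[1]/q[2]+d["cy"]
E
python3 - <<'E'
from h import *
for n in("top","scene"):
    d=get_image(n);W=cloud(d);F=d["frame"].astype(int);z=W[...,2];ok=d["depth"]>0
    reg=ok&(W[...,0]>.3)&(W[...,0]<1)&(np.abs(W[...,1])<.4)
    hsv=cv2.cvtColor(d["frame"],cv2.COLOR_RGB2HSV)
    pan=reg&(np.abs(z-.075)<.012)
    # console largest comp
    nl,l,s,c=cv2.connectedComponentsWithStats(pan.astype(np.uint8)); i=1+s[1:,4].argmax()
    pts=W[l==i]; r=cv2.minAreaRect(pts[:,:2].astype(np.float32)*1000); print(n,"panel",r,np.median(pts[:,2]))
    for nm,m in(("blue",(hsv[...,0]>100)&(hsv[...,0]<130)&(hsv[...,1]>150)),("amber",(hsv[...,0]>5)&(hsv[...,0]<22)&(hsv[...,1]>180))):
        m=m&reg&(z>.09)&(z<.13)
        q=W[m]; print(nm,m.sum(),np.median(q,0),(q.min(0)+q.max(0))/2)
    f=d["frame"]; 
    ys,xs=np.where(l==i); y0,y1,x0,x1=ys.min()-40,ys.max()+40,xs.min()-60,xs.max()+60
    c=f[y0:y1,x0:x1]; k=min(800/c.shape[1],600/c.shape[0]);print(x0,y0,k)
    cv2.imwrite(f"pics/{n}1.png",cv2.resize(c,None,fx=k,fy=k,interpolation=cv2.INTER_CUBIC)[:,:,::-1])
E
```

```text
top panel ((582.6570434570312, 42.19427490234375), (270.17474365234375, 174.9311065673828), 82.21669006347656) 0.07503900740999844
blue 92 [ 0.54434316 -0.03102085  0.10944392] [ 0.54355346 -0.03095867  0.10802247]
amber 86 [0.56683595 0.12532063 0.10923012] [0.5656048  0.12539447 0.10893606]
170 131 3.864734299516908
scene panel ((584.0885620117188, 44.98442840576172), (270.50787353515625, 169.88925170898438), 82.30541229248047) 0.0745465726764944
blue 75 [ 0.54631904 -0.03087876  0.10869852] [ 0.54638327 -0.02966011  0.10881418]
amber 84 [0.56876562 0.12791912 0.10825927] [0.56815109 0.12833305 0.10765205]
138 115 3.508771929824561
```

View images.

View pics/top1.png

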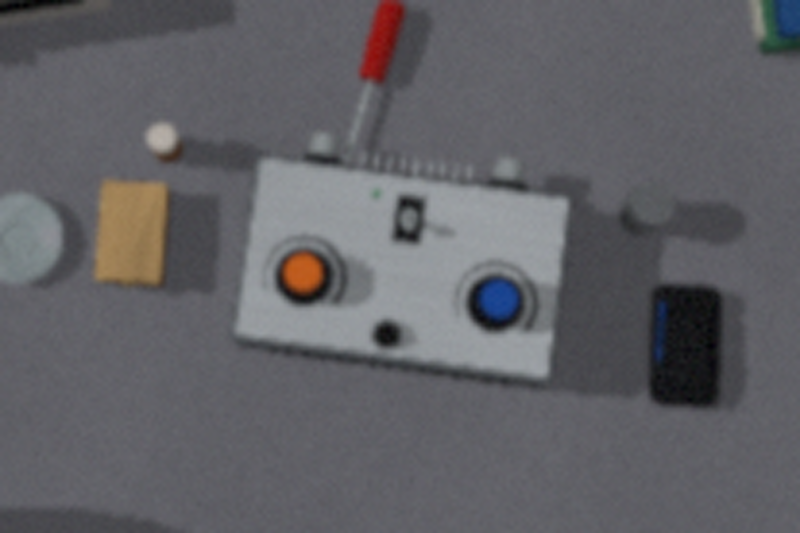

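View pics/scene1.png

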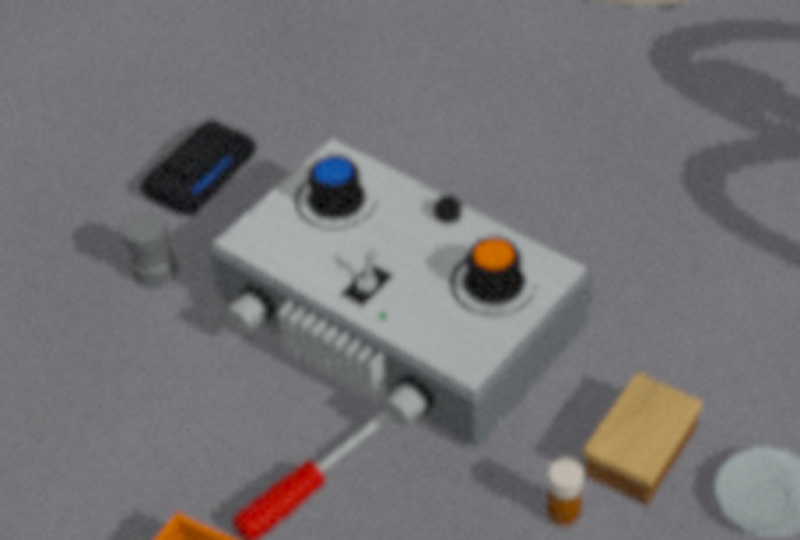

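View pics/wrist0.png

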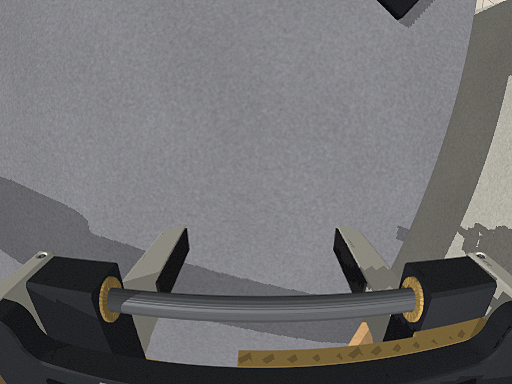

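```bash
cat >> h.py <<'E'
def go(x,y,z,o=None):
    o=o or get_obs(); R=np.array(o["ee_rot"]); p=np.array(o["eef_pos"])
    print("tool cm",np.round(R.T@(np.array([x,y,z])-p)*100,2),"tilt",np.round(R[:2,2],4),"yaw",round(np.degrees(np.arctan2(R[1,0],R[0,0])),2),"j7",round(o["joint_positions"][6],3))
def st():
    o=get_obs();print("t",round(o["time_s"],2),"p",np.round(o["eef_pos"],4),"F",np.round(o["contact_force"],2),"M",np.round(o["torque"],3),"w",round(o["grip_width"],4),"tau7",round(o["tau"][6],3),"j7",round(np.degrees(o["joint_positions"][6]),2))
E
python3 - <<'E'
from h import *
d=get_image("top");W=cloud(d);z=W[...,2]
m=(z>.08)&(z<.2)&(W[...,0]>.4)&(W[...,0]<.75)&(abs(W[...,1]-.045)<.16)
n,l,s,c=cv2.connectedComponentsWithStats(m.astype(np.uint8))
for i in range(1,n): 
    q=W[l==i]; print(s[i,4],q.mean(0).round(4),q[:,2].max().round(3))
go(.545,-.0305,.2)
E
```

```text
1 [0.6485 0.1553 0.0819] 0.082
1 [0.6484 0.1456 0.0823] 0.082
1 [0.6486 0.0714 0.0801] 0.08
1 [0.6454 0.1618 0.0809] 0.081
1 [0.6453 0.1295 0.0813] 0.081
1 [0.6454 0.1231 0.0806] 0.081
1 [0.6454 0.1037 0.0802] 0.08
1 [0.6454 0.0973 0.08  ] 0.08
3 [0.6385 0.0726 0.0814] 0.082
1 [0.6452 0.0489 0.0802] 0.08
1 [0.6452 0.0295 0.0802] 0.08
1 [0.6355 0.1553 0.0812] 0.081
1 [0.629  0.1231 0.0806] 0.081
1 [0.6319 0.0007 0.0809] 0.081
1 [ 0.6285 -0.0411  0.0807] 0.081
1 [ 0.6318 -0.0605  0.0804] 0.08
1 [0.6225 0.0973 0.08  ] 0.08
2 [0.6204 0.0491 0.0819] 0.082
12 [0.6144 0.038  0.0926] 0.104
1 [ 0.6221 -0.0314  0.0806] 0.081
1 [ 0.6252 -0.0507  0.081 ] 0.081
1 [0.619  0.0877 0.0815] 0.081
1 [ 0.6189 -0.0217  0.0803] 0.08
1 [0.6096 0.152  0.0804] 0.08
1 [0.6123 0.0106 0.0811] 0.081
2 [0.6012 0.0893 0.0812] 0.082
2 [0.6041 0.0476 0.0826] 0.084
1 [0.6058 0.001  0.0809] 0.081
1 [ 0.6024 -0.0214  0.0816] 0.082
1 [0.5994 0.1198 0.0828] 0.083
1 [0.5961 0.0717 0.0819] 0.082
1 [0.5995 0.0331 0.0806] 0.081
1 [0.596  0.0268 0.0819] 0.082
1 [ 0.5994 -0.0375  0.0801] 0.08
1 [ 0.596  -0.0662  0.0806] 0.081

[... 1051 characters left out ...]
 0.0847 0.0802] 0.08
1 [0.5383 0.0655 0.0804] 0.08
1 [ 0.5412 -0.078   0.0803] 0.08
1 [0.5352 0.1293 0.0806] 0.081
44 [0.5188 0.0571 0.0875] 0.092
2 [0.5273 0.1453 0.0801] 0.08
1 [0.5257 0.1325 0.0803] 0.08
1 [0.5286 0.0974 0.0824] 0.082
1 [0.5254 0.0114 0.0802] 0.08
1 [ 0.5284 -0.0585  0.0811] 0.081
1 [0.519  0.037  0.0806] 0.081
3 [ 0.5157 -0.      0.0814] 0.083
1 [ 0.5189 -0.0203  0.0807] 0.081
1 [0.5157 0.0116 0.0814] 0.081
2 [0.5079 0.0402 0.0801] 0.08
1 [ 0.5093 -0.0551  0.0804] 0.08
1 [ 0.5092 -0.0678  0.0808] 0.081
2 [0.5015 0.0038 0.0805] 0.081
1 [ 0.5028 -0.0579  0.0828] 0.083
3 [ 0.4913 -0.0484  0.0813] 0.082
tool cm [-55.07 -51.74   1.86] tilt [-0.0002  0.0005] yaw -74.6 j7 -0.08
```

```bash
python3 -m inch '[[-1.5,-1.4,0,0,0,0,0],[-2.6,-2.4,0,0,0,0,0],[-2.6,-2.4,0,0,0,0,0],[-2.6,-2.4,0,0,0,0,0],[-2.6,-2.4,0,0,0,0,0],[-2.6,-2.4,0,0,0,0,0],[-2.6,-2.4,0,0,0,0,0],[-2.6,-2.4,0,0,0,0,0]]'
python3 -c "
from h import *
go(.545,-.0305,.2);st()"
```

```text
time_s: 1.1
eef_pos: [0.3162, -0.4594, 0.2187]
ee_rot: [[0.265, -0.964, 0.0], [-0.964, -0.265, -0.0], [0.0, -0.0, -1.0]]
contact_force: [0.2, -0.2, -0.1]
grip_width: 0.0931
tool cm [-35.28 -33.45   1.87] tilt [ 0.0002 -0.0002] yaw -74.6 j7 -0.45
t 1.1 p [ 0.3162 -0.4594  0.2187] F [ 0.2  -0.19 -0.06] M [-0.009 -0.014 -0.001] w 0.0931 tau7 1.035 j7 -25.76
```

```bash
python3 -m inch '[[-2.6,-2.4,0,0,0,0,0],[-2.6,-2.4,0,0,0,0,0],[-2.6,-2.4,0,0,0,0,0],[-2.6,-2.4,0,0,0,0,0],[-2.6,-2.4,0,0,0,0,0],[-2.6,-2.4,0,0,0,0,0],[-2.6,-2.4,0,0,0,0,0],[-2.6,-2.4,0,0,0,0,0]]' >/dev/null
python3 -m inch '[[-2.6,-2.4,0,0,0,0,0],[-2.6,-2.5,0.2,0,0,0,0],[-2.6,-2.5,0.2,0,0,0,0],[-2.6,-2.5,0.2,0,0,0,0],[-2.6,-2.5,0.2,0,0,0,0],[-0.6,-1.0,0.5,0,0,0,0],[0,0,0,0,0,0,0]]'
python3 -c "
from h import *
go(.545,-.0305,.2);st()
d=get_image('wrist'); cv2.imwrite('pics/w1.png',d['frame'][:,:,::-1])
"
```

```text
time_s: 2.6
eef_pos: [0.5392, -0.041, 0.205]
ee_rot: [[0.269, -0.963, -0.0], [-0.963, -0.269, 0.0], [-0.0, 0.0, -1.0]]
contact_force: [-0.2, -0.8, -0.1]
grip_width: 0.093
tool cm [-0.85 -0.84  0.5 ] tilt [-0.0004  0.0003] yaw -74.42 j7 -1.391
t 2.6 p [ 0.5392 -0.041   0.205 ] F [-0.25 -0.83 -0.06] M [0.024 0.05  0.013] w 0.093 tau7 -0.341 j7 -79.67
```

View pics/w1.png

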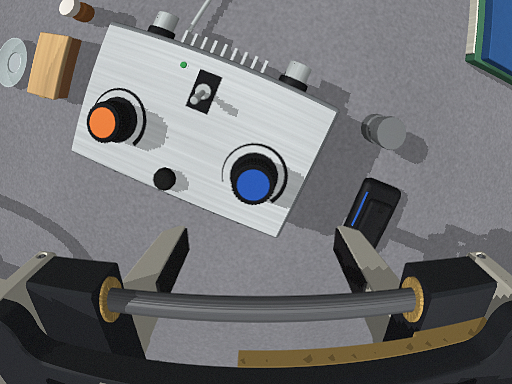

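The wrist view shows the blue cap at (253,186), amber at (102,122), the toggle leaning to the front at (200,93), and the dust cap at (164,179). I'll use it to refine the knob centre.

```bash
cat >> h.py <<'E'
def fray(d,u,v,z):
    f,R,t=cam(d); a=np.array([u-d["cx"],v-d["cy"]]); r=np.hypot(*a); th=r/f
    ray=np.array([*(a/r*np.sin(th)),np.cos(th)]); w=R.T@ray; c=-R.T@t
    return c+w*(z-c[2])/w[2]
E
python3 - <<'E'
from h import *
d=get_image('wrist'); hsv=cv2.cvtColor(d["frame"],cv2.COLOR_RGB2HSV)
for nm,m in(("blue",(hsv[...,0]>100)&(hsv[...,0]<130)&(hsv[...,1]>120)),("amber",(hsv[...,0]>5)&(hsv[...,0]<16)&(hsv[...,1]>150))):
    n,l,s,c=cv2.connectedComponentsWithStats(m.astype(np.uint8))
    for i in range(1,n):
        if s[i,4]>500: print(nm,s[i],c[i],fray(d,*c[i],.108), d["depth"][int(c[i][1]),int(c[i][0])])
print(fray(d,203,91,.104),fray(d,164,179,.089))
st()
E
```

```text
blue [ 480    0   32   75 1969] [497.32656171  33.70543423] [ 0.78259499 -0.2430229   0.108     ] 0.2741516
blue [235 168  34  32 856] [251.11682243 183.14602804] [ 0.54347941 -0.03070833  0.108     ] 0.27295893
amber [ 88 106  26  31 638] [100.5031348  121.12695925] [0.56547527 0.12750134 0.108     ] 0.2532507
[0.61371831 0.03301182 0.104     ] [0.51863958 0.05553064 0.089     ]
t 2.7 p [ 0.5379 -0.0437  0.2054] F [ 0.04 -1.23  0.06] M [-0.069  0.01   0.03 ] w 0.0928 tau7 -0.039 j7 -79.63
```

```bash

python3 -c "
from h import *
go(.5445,-.031,.12);st()"
```

```text
tool cm [-1.05 -0.99  8.53] tilt [-0.0012 -0.0007] yaw -74.65 j7 -1.39
t 2.7 p [ 0.5379 -0.0437  0.2054] F [ 0.04 -1.23  0.06] M [-0.069  0.01   0.03 ] w 0.0928 tau7 -0.039 j7 -79.63
```

```bash
python3 -m inch '[[-0.35,-0.3,1.0,0,0,0,0],[-0.35,-0.3,2.0,0,0,0,0],[-0.35,-0.4,2.0,0,0,0,0],[0,0,2.0,0,0,0,0],[0,0,1.5,0,0,0,0],[0,0,0,0,0,0,0],[0,0,0,0,0,0,0]]' >/dev/null
python3 -c "
from h import *
go(.5445,-.031,.12);st()"
```

```text
tool cm [0.03 0.07 0.05] tilt [-0.0008 -0.0002] yaw -74.67 j7 -1.438
t 3.4 p [ 0.5451 -0.0305  0.1205] F [ 0.1   0.07 -0.3 ] M [ 0.005  0.004 -0.024] w 0.093 tau7 -0.01 j7 -82.41
```

```bash
python3 -m inch '[[0,0.05,1.0,0,0,0,0],[0,0,1.3,0,0,0,0],[0,0,1.0,0,0,0,0],[0,0,0,0,0,0,0],[0,0,0,0,0,0,0]]' >/dev/null
python3 -c "
from h import *
go(.5445,-.031,.087);st()"
python3 -m inch '[[0,0,0,0,0,0,0.4],[0,0,0,0,0,0,0.4],[0,0,0,0,0,0,0.45],[0,0,0,0,0,0,0.45],[0,0,0,0,0,0,0.5]]' >/dev/null
python3 -c "
from h import *
st()
d=get_image('wrist'); cv2.imwrite('pics/w2.png',d['frame'][:,:,::-1])"
```

```text
tool cm [0.11 0.06 0.02] tilt [-0.001 -0.   ] yaw -74.59 j7 -1.448
t 3.9 p [ 0.5447 -0.0298  0.0872] F [ 0.4  -0.68  0.31] M [-0.015  0.012  0.065] w 0.0929 tau7 -0.007 j7 -82.94
t 4.4 p [ 0.545  -0.0298  0.0878] F [ 0.46  0.33 -0.69] M [-0.061 -0.025  0.032] w 0.0579 tau7 0.0 j7 -82.94
```

View pics/w2.png

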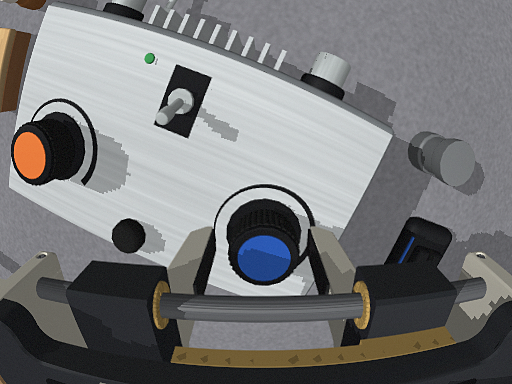

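```bash
python3 -m inch '[[0,0,0,0,0,0,1],[0,0,0,0,0,0,1],[0,0,0,0,0,0,1],[0,0,0,0,0,0,1],[0,0,0,0,0,0,1]]' >/dev/null
python3 -c "
from h import *
st()"
for i in 1 2 3; do python3 -m inch '[[0,0,0,0,0,0,1]]' >/dev/null
python3 -c "
from h import *
st()"; done
```

```text
t 4.95 p [ 0.5454 -0.0313  0.0877] F [ 1.55 -4.64  0.65] M [-1.032 -0.273 -0.002] w 0.0396 tau7 -0.015 j7 -82.94
t 5.05 p [ 0.5455 -0.0312  0.0877] F [ 1.84 -5.62 -0.54] M [-1.037 -0.312  0.072] w 0.0395 tau7 -0.015 j7 -82.94
t 5.15 p [ 0.5454 -0.0313  0.0877] F [ 1.24 -4.93 -0.18] M [-0.953 -0.253  0.05 ] w 0.0397 tau7 -0.015 j7 -82.94
t 5.25 p [ 0.5454 -0.0312  0.0877] F [ 0.95 -4.6  -0.17] M [-1.    -0.341  0.011] w 0.0394 tau7 -0.015 j7 -82.94
```

```bash
python3 -m inch '[[0.13,0,0,0,0,0,1]]' >/dev/null
python3 -m inch '[[0,0,0,0,0,0,1]]' >/dev/null
python3 -c "
from h import *
st()"
for i in 1 2 3 ; do python3 -m inch '[[0,0,0,0,0,-2,1]]' >/dev/null
python3 -c "
from h import *
st()"; done
```

```text
t 5.45 p [ 0.5454 -0.0313  0.0877] F [ 0.68 -2.51  2.39] M [-0.311 -0.006  0.03 ] w 0.0393 tau7 0.028 j7 -82.82
t 5.55 p [ 0.5454 -0.0312  0.0877] F [ 0.26 -2.63  2.59] M [-0.419 -0.087 -0.164] w 0.0393 tau7 -0.523 j7 -81.47
t 5.65 p [ 0.5454 -0.0312  0.0877] F [ 0.51 -1.72  2.85] M [-0.383 -0.04  -0.108] w 0.0393 tau7 -0.313 j7 -80.07
t 5.75 p [ 0.5454 -0.0312  0.0877] F [ 0.14 -1.89  3.91] M [-0.357 -0.056 -0.087] w 0.0394 tau7 -0.292 j7 -78.74
```

```bash
cat > s.sh <<'E'
python3 - <<'P'
from h import *
o=get_obs();R=np.array(o["ee_rot"])
print("t",round(o["time_s"],2),"yaw",round(np.degrees(np.arctan2(R[1,0],R[0,0])),2),"Mz",round(o["torque"][2],3),"tau7",round(o["tau"][6],3),"j7",round(np.degrees(o["joint_positions"][6]),2),"F",np.round(o["contact_force"],1),"w",round(o["grip_width"],4))
P
E
I="python3 -m inch"
$I '[[0,0,0,0,0,0,1]]' >/dev/null; sh s.sh
$I '[[0,0,0,0,0,0,1]]' >/dev/null; sh s.sh
$I '[[0,0,0,0,0,-2,1],[0,0,0,0,0,0,1]]' >/dev/null; sh s.sh
$I '[[0,0,0,0,0,-2,1],[0,0,0,0,0,0,1]]' >/dev/null; sh s.sh
$I '[[0,0,0,0,0,-2,1],[0,0,0,0,0,0,1]]' >/dev/null; sh s.sh
$I '[[0,0,0,0,0,-2,1],[0,0,0,0,0,0,1]]' >/dev/null; sh s.sh
```

```text
t 5.85 yaw -68.49 Mz -0.058 tau7 0.364 j7 -78.78 F [ 0.4 -0.9  2.9] w 0.0395
t 5.95 yaw -68.61 Mz -0.121 tau7 0.099 j7 -78.86 F [-0.2 -2.   4.3] w 0.0391
t 6.15 yaw -66.49 Mz 0.016 tau7 0.265 j7 -77.46 F [-0.2 -1.9  4.7] w 0.0394
t 6.35 yaw -64.48 Mz 0.061 tau7 0.265 j7 -76.13 F [ 0.1 -1.8  4.7] w 0.0395
t 6.55 yaw -62.51 Mz 0.075 tau7 0.198 j7 -74.82 F [-0.  -1.7  5.5] w 0.0398
t 6.75 yaw -60.5 Mz 0.087 tau7 0.163 j7 -73.48 F [-0.2 -1.1  5.9] w 0.0397
```

```bash
cat > s.sh <<'E'
python3 - $1 <<'P'
from h import *
import sys
o=get_obs();R=np.array(o["ee_rot"])
print("t",round(o["time_s"],2),"yaw",round(np.degrees(np.arctan2(R[1,0],R[0,0])),2),"Mz",round(o["torque"][2],3),"F",np.round(o["contact_force"],1),"w",round(o["grip_width"],4))
sys.exit(len(sys.argv)>1 and abs(o["torque"][2])>float(sys.argv[1]))
P
E
I="python3 -m inch"
$I '[[0,0,0,0,0,-1,1],[0,0,0,0,0,0,1]]' >/dev/null; sh s.sh 0.2 &&
$I '[[0,0,0,0,0,-1,1],[0,0,0,0,0,0,1]]' >/dev/null; sh s.sh 0.2 &&
$I '[[0,0,0,0,0,-1,1],[0,0,0,0,0,0,1]]' >/dev/null; sh s.sh 0.2 
```

```text
t 6.95 yaw -59.53 Mz 0.086 F [ 0.1 -2.   6.6] w 0.0393
t 6.95 yaw -59.53 Mz 0.086 F [ 0.1 -2.   6.6] w 0.0393
t 6.95 yaw -59.53 Mz 0.086 F [ 0.1 -2.   6.6] w 0.0393False
False
False
```

```bash
sed -i 's/sys.exit(/sys.exit(int(/; s/float(sys.argv\[1\]))/float(sys.argv[1])))/' s.sh
sed -i '/^sys.exit/s/.*/sys.exit(1 if len(sys.argv)>1 and abs(o["torque"][2])>float(sys.argv[1]) else 0)/' s.sh
I="python3 -m inch"
{ $I '[[0,0,0,0,0,-1,1],[0,0,0,0,0,0,1]]' >/dev/null; sh s.sh 0.2; } &&
{ $I '[[0,0,0,0,0,-1,1],[0,0,0,0,0,0,1]]' >/dev/null; sh s.sh 0.2; } &&
{ $I '[[0,0,0,0,0,-1,1],[0,0,0,0,0,0,1]]' >/dev/null; sh s.sh 0.2; } &&
{ $I '[[0,0,0,0,0,-1,1],[0,0,0,0,0,0,1]]' >/dev/null; sh s.sh 0.2; }
```

```text
t 7.15 yaw -58.53 Mz 0.168 F [-0.1 -2.2  5.6] w 0.0397
t 7.35 yaw -57.53 Mz 0.14 F [-0.6 -1.5  5.4] w 0.0396
t 7.55 yaw -56.52 Mz 0.198 F [-0.3 -1.8  5.2] w 0.0396
t 7.75 yaw -55.52 Mz 0.164 F [-0.2 -1.6  5.5] w 0.0394
```

```bash

I="python3 -m inch"
{ $I '[[0,0,0,0,0,-1,1],[0,0,0,0,0,0,1]]' >/dev/null; sh s.sh 0.25; } &&
{ $I '[[0,0,0,0,0,-1,1],[0,0,0,0,0,0,1]]' >/dev/null; sh s.sh 0.25; } &&
{ $I '[[0,0,0,0,0,-1,1],[0,0,0,0,0,0,1]]' >/dev/null; sh s.sh 0.25; } &&
{ $I '[[0,0,0,0,0,-1,1],[0,0,0,0,0,0,1]]' >/dev/null; sh s.sh 0.25; }
```

```text
t 7.95 yaw -54.54 Mz -0.015 F [ 0.1 -1.   5.4] w 0.0398
t 8.15 yaw -53.56 Mz -0.085 F [-0.3 -2.1  5.7] w 0.0395
t 8.35 yaw -52.56 Mz -0.124 F [-0.1 -1.5  5.7] w 0.0393
t 8.55 yaw -51.56 Mz -0.105 F [-0.3 -0.2  4.8] w 0.0393
```

```bash

I="python3 -m inch"
{ $I '[[0,0,0,0,0,-2,1],[0,0,0,0,0,0,1]]' >/dev/null; sh s.sh 0.22; } &&
{ $I '[[0,0,0,0,0,-2,1],[0,0,0,0,0,0,1]]' >/dev/null; sh s.sh 0.22; } &&
{ $I '[[0,0,0,0,0,-2,1],[0,0,0,0,0,0,1]]' >/dev/null; sh s.sh 0.22; } &&
{ $I '[[0,0,0,0,0,-2,1],[0,0,0,0,0,0,1]]' >/dev/null; sh s.sh 0.22; } &&
{ $I '[[0,0,0,0,0,-2,1],[0,0,0,0,0,0,1]]' >/dev/null; sh s.sh 0.22; } &&
{ $I '[[0,0,0,0,0,-2,1],[0,0,0,0,0,0,1]]' >/dev/null; sh s.sh 0.22; } &&
{ $I '[[0,0,0,0,0,-1,1],[0,0,0,0,0,0,1]]' >/dev/null; sh s.sh 0.22; } &&
{ $I '[[0,0,0,0,0,-1,1],[0,0,0,0,0,0,1]]' >/dev/null; sh s.sh 0.22; } &&
{ $I '[[0,0,0,0,0,-1,1],[0,0,0,0,0,0,1]]' >/dev/null; sh s.sh 0.22; } &&
{ $I '[[0,0,0,0,0,-1,1],[0,0,0,0,0,0,1]]' >/dev/null; sh s.sh 0.22; }
```

```text
t 8.75 yaw -49.52 Mz -0.078 F [ 0.  -0.4  6.6] w 0.0394
t 8.95 yaw -47.51 Mz -0.038 F [-1.  -0.4  5.1] w 0.0392
t 9.15 yaw -45.5 Mz -0.01 F [0.1 0.3 6.1] w 0.0395
t 9.35 yaw -43.49 Mz -0.019 F [-0.9 -0.9  6.7] w 0.0393
t 9.55 yaw -41.49 Mz 0.071 F [-0.8 -0.4  5.6] w 0.0396
t 9.75 yaw -39.47 Mz 0.104 F [ 0.7 -1.   5.9] w 0.0395
t 9.95 yaw -38.51 Mz 0.115 F [-1.4 -0.7  5.9] w 0.0396
t 10.15 yaw -37.5 Mz 0.141 F [-0.6  0.2  7.2] w 0.0394
t 10.35 yaw -36.5 Mz 0.095 F [-0.3 -0.   6.1] w 0.0397
t 10.55 yaw -35.5 Mz 0.155 F [-1.6 -0.8  6.7] w 0.0393
```

```bash

I="python3 -m inch"
{ $I '[[0,0,0,0,0,-1,1],[0,0,0,0,0,0,1]]' >/dev/null; sh s.sh 0.22; } &&
{ $I '[[0,0,0,0,0,-1,1],[0,0,0,0,0,0,1]]' >/dev/null; sh s.sh 0.22; } &&
{ $I '[[0,0,0,0,0,-1,1],[0,0,0,0,0,0,1]]' >/dev/null; sh s.sh 0.22; } &&
{ $I '[[0,0,0,0,0,-1,1],[0,0,0,0,0,0,1]]' >/dev/null; sh s.sh 0.22; }
```

```text
t 10.75 yaw -34.52 Mz -0.005 F [-1.3  0.1  6.9] w 0.0394
t 10.95 yaw -33.54 Mz -0.11 F [-1.5  1.3  7.3] w 0.0396
t 11.15 yaw -32.54 Mz -0.117 F [-1.7  0.4  6.6] w 0.039
t 11.35 yaw -31.54 Mz -0.118 F [-1.6  0.1  6.7] w 0.0394
```

```bash

I="python3 -m inch"
{ $I '[[0,0,0,0,0,-2,1],[0,0,0,0,0,0,1]]' >/dev/null; sh s.sh 0.22; } &&
{ $I '[[0,0,0,0,0,-2,1],[0,0,0,0,0,-2,1],[0,0,0,0,0,0,1]]' >/dev/null; sh s.sh 0.22; } &&
{ $I '[[0,0,0,0,0,-2,1],[0,0,0,0,0,-2,1],[0,0,0,0,0,0,1]]' >/dev/null; sh s.sh 0.22; } &&
{ $I '[[0,0,0,0,0,-2,1],[0,0,0,0,0,-2,1],[0,0,0,0,0,0,1]]' >/dev/null; sh s.sh 0.22; } &&
{ $I '[[0,0,0,0,0,-1,1],[0,0,0,0,0,0,1]]' >/dev/null; sh s.sh 0.22; } &&
{ $I '[[0,0,0,0,0,-1,1],[0,0,0,0,0,0,1]]' >/dev/null; sh s.sh 0.22; } &&
{ $I '[[0,0,0,0,0,-1,1],[0,0,0,0,0,0,1]]' >/dev/null; sh s.sh 0.22; } &&
{ $I '[[0,0,0,0,0,-0.5,1],[0,0,0,0,0,0,1]]' >/dev/null; sh s.sh 0.22; } &&
{ $I '[[0,0,0,0,0,-0.5,1],[0,0,0,0,0,0,1]]' >/dev/null; sh s.sh 0.22; } &&
{ $I '[[0,0,0,0,0,-0.5,1],[0,0,0,0,0,0,1]]' >/dev/null; sh s.sh 0.22; } &&
{ $I '[[0,0,0,0,0,-0.5,1],[0,0,0,0,0,0,1]]' >/dev/null; sh s.sh 0.22; }
```

```text
t 11.55 yaw -29.5 Mz -0.05 F [-3.4  0.8  6.7] w 0.0392
t 11.85 yaw -25.48 Mz 0.012 F [-2.6 -0.2  7.2] w 0.0394
t 12.15 yaw -21.47 Mz 0.123 F [-2.3  0.   7.3] w 0.0394
t 12.45 yaw -17.46 Mz 0.158 F [-2.3  0.   8. ] w 0.0398
t 12.65 yaw -16.49 Mz 0.176 F [-2.   1.5  7.4] w 0.0395
t 12.85 yaw -15.49 Mz 0.116 F [-4.   0.1  7.8] w 0.0395
t 13.05 yaw -14.52 Mz 0.03 F [-2.7  0.7  7.1] w 0.0392
t 13.25 yaw -14.04 Mz 0.004 F [-1.7  1.2  7.9] w 0.0396
t 13.45 yaw -13.55 Mz -0.128 F [-3.1  1.1  8.4] w 0.0393
t 13.65 yaw -13.05 Mz -0.224 F [-3.2  0.6  7.9] w 0.0395
```

```bash

I="python3 -m inch"
{ $I '[[0,0,0,0,0,0,1]]' >/dev/null; sh s.sh 0.3; } &&
{ $I '[[0,0,0,0,0,-0.5,1],[0,0,0,0,0,0,1]]' >/dev/null; sh s.sh 0.28; } &&
{ $I '[[0,0,0,0,0,-0.5,1],[0,0,0,0,0,0,1]]' >/dev/null; sh s.sh 0.28; }
```

```text
t 13.75 yaw -13.07 Mz -0.261 F [-2.8  1.1  7.4] w 0.0395
t 13.95 yaw -12.56 Mz -0.191 F [-2.1  0.3  7.6] w 0.0393
t 14.15 yaw -12.08 Mz -0.339 F [-3.   1.2  8.4] w 0.0392
```

```bash

I="python3 -m inch"
for i in 1 2 3; do $I '[[0,0,0,0,0,0,1]]' >/dev/null; sh s.sh 0.3; done
```

```text
t 14.25 yaw -12.09 Mz -0.249 F [-2.6  0.7  7.7] w 0.0393
t 14.35 yaw -12.09 Mz -0.309 F [-2.6  1.2  7.5] w 0.0395
t 14.45 yaw -12.09 Mz -0.309 F [-2.3  1.2  8.3] w 0.0393
```

```bash

I="python3 -m inch"
$I '[[0,0,0,0,0,1.2,1],[0,0,0,0,0,1.0,1],[0,0,0,0,0,0,1],[0,0,0,0,0,0,1]]' >/dev/null; sh s.sh
$I '[[0,0,0,0,0,0,0.3],[0,0,0,0,0,0,0.3],[0,0,0,0,0,0,0.1],[0,0,0,0,0,0,0]]' >/dev/null; sh s.sh
$I '[[0,0,-1,0,0,0,0],[0,0,-2,0,0,0,0],[0,0,-1,0,0,0,0],[0,0,-1,0,0,0,0.3],[0,0,0,0,0,0,1]]' 
python3 -c "
from h import *
st()
d=get_image('wrist'); cv2.imwrite('pics/w3.png',d['frame'][:,:,::-1])
go(.597,.0435,.14)"
```

```text
t 14.85 yaw -14.25 Mz -0.073 F [-2.9  0.6  7.6] w 0.0393
t 15.25 yaw -14.29 Mz 0.023 F [-0.4 -0.5 -0.2] w 0.0667
time_s: 15.75
eef_pos: [0.546, -0.0312, 0.139]
ee_rot: [[0.969, -0.247, 0.002], [-0.247, -0.969, -0.0], [0.002, -0.0, -1.0]]
contact_force: [-0.4, -0.2, -0.3]
grip_width: 0.0814
t 15.75 p [ 0.546  -0.0312  0.139 ] F [-0.38 -0.18 -0.35] M [-0.084 -0.031  0.019] w 0.0814 tau7 0.162 j7 -38.49
tool cm [ 3.13 -8.51 -0.18] tilt [ 0.0013 -0.0002] yaw -14.32 j7 -0.672
```

View pics/w3.png

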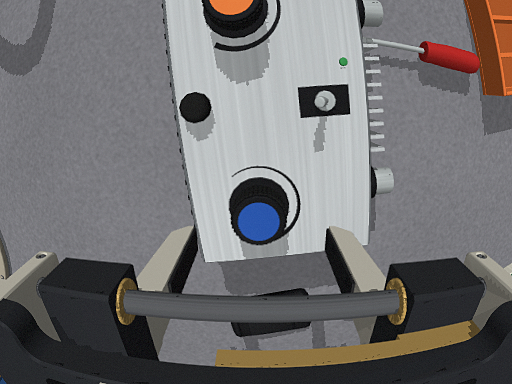

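```bash
python3 - <<'E'
from h import *
d=get_image('wrist')
print("tip",fray(d,325,101,.104),"plate",fray(d,325,100,.075)); st()
c=cv2.resize(d['frame'][60:160,250:400],None,fx=5,fy=5)
cv2.imwrite('pics/w4.png',c[:,:,::-1])
E
```

```text
tip [0.60771726 0.04117708 0.104     ] plate [0.61396602 0.04037186 0.075     ]
t 15.85 p [ 0.5453 -0.0312  0.1376] F [ 0.2   0.04 -0.82] M [-0.068 -0.072  0.004] w 0.0732 tau7 0.027 j7 -38.53
```

View pics/w4.png

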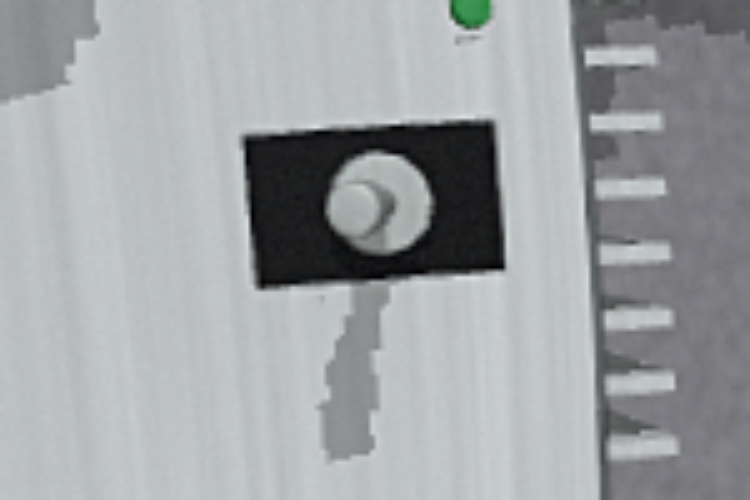

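```bash

I="python3 -m inch"
$I '[[0,0,0,0,0,-3,1],[0,0,0,0,0,-3.5,1],[0,0,0,0,0,0,1]]' >/dev/null; 
python3 -c "
from h import *
go(.5664,.0465,.135);st()"
```

```text
tool cm [ 1.09 -7.98  0.19] tilt [-0.0013  0.0002] yaw -7.75 j7 -0.585
t 16.15 p [ 0.5449 -0.0312  0.1369] F [ 0.32 -0.22  0.76] M [-0.033 -0.056 -0.031] w 0.0498 tau7 0.672 j7 -33.51
```

```bash

I="python3 -m inch"
$I '[[0.2,-1.5,0,0,0,0,1],[0.3,-3.0,0,0,0,0,1],[0.3,-2.5,0.1,0,0,0,1],[0.3,-1.0,0.1,0,0,0,1],[0,0,1,0,0,0,1],[0,0,1.5,0,0,0,1],[0,0,1.4,0,0,0,1],[0,0,0,0,0,0,1]]' >/dev/null; 
python3 -c "
from h import *
go(.606,.041,.096);st()
d=get_image('wrist'); cv2.imwrite('pics/w5.png',d['frame'][:,:,::-1])"
```

```text
tool cm [ 4.06 -0.12 -0.19] tilt [-0.0039 -0.0011] yaw -7.86 j7 -0.752
t 16.95 p [0.5656 0.0454 0.0943] F [ 0.2  -1.19  0.3 ] M [-0.08   0.    -0.032] w 0.0005 tau7 -0.22 j7 -43.06
```

View pics/w5.png

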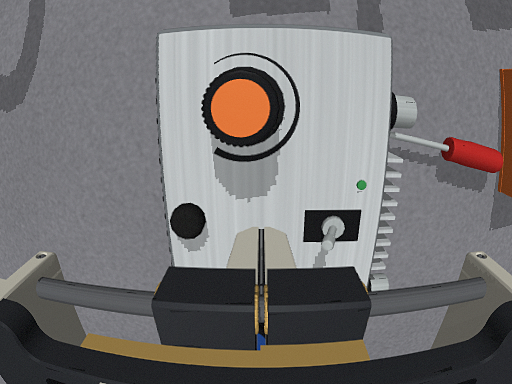

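```bash

I="python3 -m inch"
$I '[[0.8,-0.12,-0.1,0,0,0,1],[0.8,0,0,0,0,0,1],[0.4,0,0,0,0,0,1],[0,0,0,0,0,0,1]]' >/dev/null; sh s.sh 
for i in 1 2 3 4 5; do $I '[[0.3,0,0,0,0,0,1],[0,0,0,0,0,0,1]]' >/dev/null; sh s.sh; done
python3 -c "
from h import *
go(.616,.0397,.096);st()
d=get_image('wrist'); cv2.imwrite('pics/w6.png',d['frame'][:,:,::-1])"
```

```text
t 17.4 yaw -7.85 Mz 0.012 F [-0.  -0.8 -0. ] w 0.0005
t 17.6 yaw -7.81 Mz 0.011 F [-0.   0.3 -1.6] w 0.0005
t 17.8 yaw -7.79 Mz -0.058 F [-3.6  0.5  2.8] w 0.0005
t 18.0 yaw -7.79 Mz -0.021 F [-4.4 -0.6  9.1] w 0.0009
t 18.2 yaw -7.81 Mz -0.049 F [-2.  -0.7 11.8] w 0.001
t 18.4 yaw -7.81 Mz -0.055 F [-0.1  0.4 -0.3] w 0.0004
tool cm [1.36 0.15 0.19] tilt [0.0013 0.0001] yaw -7.81 j7 -0.716
t 18.4 p [0.6027 0.0431 0.0979] F [-0.12  0.39 -0.25] M [-0.09  -0.074 -0.055] w 0.0004 tau7 0.037 j7 -41.04
```

View pics/w6.png

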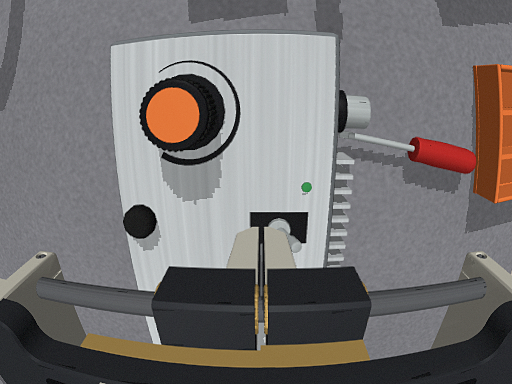

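The toggle has gone over and now leans to the right at (295,245). I'll back off and check it.

```bash

I="python3 -m inch"
$I '[[-1,0,0,0,0,0,1],[-1,0,0,0,0,0,1],[-1,0,-1,0,0,0,0.8],[0,0,-2,0,0,0,0.3],[0,0,-2,0,0,0,0.1],[0,0,0,0,0,0,0]]' >/dev/null; 
python3 -c "
from h import *
go(.5454,-.0313,.14);st()
d=get_image('wrist'); cv2.imwrite('pics/w7.png',d['frame'][:,:,::-1])"
```

```text
tool cm [-1.63  8.2   1.03] tilt [0.0038 0.0003] yaw -7.78 j7 -0.695
t 19.05 p [0.5726 0.0477 0.1505] F [-0.23 -0.31  0.35] M [-0.017 -0.081 -0.025] w 0.0276 tau7 0.267 j7 -39.82
```

View pics/w7.png

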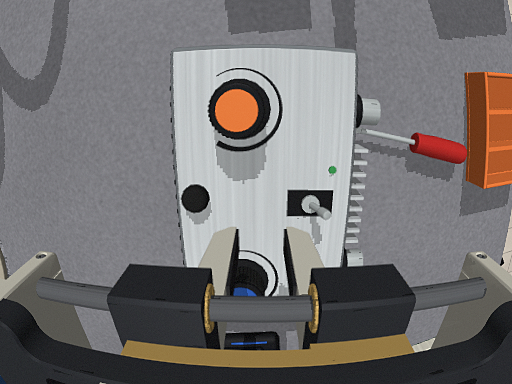

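```bash

I="python3 -m inch"
$I '[[-0.4,1.5,0,0,0,0,0],[-0.6,3.0,0,0,0,0,0],[-0.6,2.7,0.5,0,0,0,0],[0,1.0,0.5,0,0,0,0],[0,0,0,0,0,-7,0],[0,0,0,0,0,-8,0],[0,0,0,0,0,-8,0],[0,0,0,0,0,-7,0]]' >/dev/null; 
$I '[[0,0,0,0,0,0,0],[0,0,0,0,0,0,0]]' >/dev/null; 
python3 -c "
from h import *
go(.545,-.0313,.0877);st()"
```

```text
tool cm [ 0.04 -0.05  4.93] tilt [-0.0009  0.0005] yaw 21.99 j7 -0.182
t 20.1 p [ 0.5449 -0.0319  0.137 ] F [-0.33 -0.58 -0.78] M [-0.036 -0.075 -0.024] w 0.0929 tau7 0.218 j7 -10.43
```

```bash

I="python3 -m inch"
$I '[[0.04,-0.05,1,0,0,0,0],[0,0,1.5,0,0,0,0],[0,0,1.5,0,0,0,0],[0,0,0.8,0,0,0,0.3],[0,0,0.1,0,0,0,0.4],[0,0,0,0,0,0,0.5],[0,0,0,0,0,0,0.5]]' >/dev/null; 
python3 -c "
from h import *
go(.545,-.0313,.0877);st()
d=get_image('wrist'); cv2.imwrite('pics/w8.png',d['frame'][:,:,::-1])"
```

```text
tool cm [-0.07 -0.01  0.13] tilt [ 0.0007 -0.    ] yaw 22.19 j7 -0.252
t 20.8 p [ 0.5457 -0.0311  0.089 ] F [-0.54 -0.14 -0.57] M [-0.076 -0.115  0.01 ] w 0.0654 tau7 -0.011 j7 -14.44
```

View pics/w8.png

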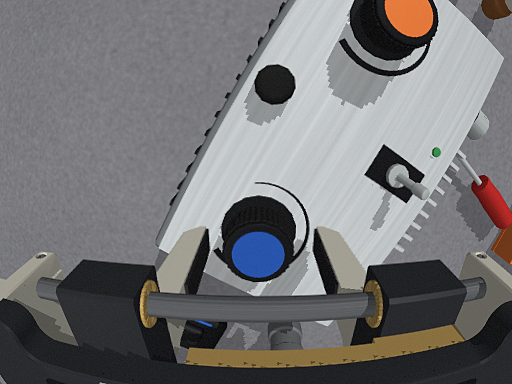

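The fingers straddle the blue knob at (260,245), and the toggle is still on. I'll close gently and read the side force.

```bash

I="python3 -m inch"
$I '[[-0.06,0,0.1,0,0,0,0.5],[0,0,0,0,0,0,1],[0,0,0,0,0,0,1],[0,0,0,0,0,0,1],[0,0,0,0,0,0,1],[0,0,0,0,0,0,1]]' >/dev/null; 
for i in 1 2 3; do sh s.sh; $I '[[0,0,0,0,0,0,1]]' >/dev/null;done
python3 -c "
from h import *
st()"
```

```text
t 21.45 yaw 22.18 Mz -0.045 F [-3.7 -1.3  6.2] w 0.0397
t 21.55 yaw 22.19 Mz -0.055 F [-3.1 -2.3  5.5] w 0.0395
t 21.65 yaw 22.18 Mz -0.003 F [-3.4 -2.   5.6] w 0.0397
t 21.75 p [ 0.5442 -0.0319  0.0877] F [-3.98 -2.03  6.64] M [-0.347  0.759 -0.04 ] w 0.0396 tau7 0.027 j7 -14.52
```

```bash

I="python3 -m inch"
$I '[[-0.1,0,0,0,0,0,1],[0,0,0,0,0,0,1],[0,0,0,0,0,0,1]]' >/dev/null; sh s.sh
$I '[[0,0,0,0,0,2,1],[0,0,0,0,0,0,1]]' >/dev/null; sh s.sh
$I '[[0,0,0,0,0,2,1],[0,0,0,0,0,2,1],[0,0,0,0,0,0,1]]' >/dev/null; sh s.sh
$I '[[0,0,0,0,0,2,1],[0,0,0,0,0,2,1],[0,0,0,0,0,0,1]]' >/dev/null; sh s.sh
$I '[[0,0,0,0,0,2,1],[0,0,0,0,0,2,1],[0,0,0,0,0,0,1]]' >/dev/null; sh s.sh
$I '[[0,0,0,0,0,2,1],[0,0,0,0,0,0,1]]' >/dev/null; sh s.sh
$I '[[0,0,0,0,0,2,1],[0,0,0,0,0,0,1]]' >/dev/null; sh s.sh
$I '[[0,0,0,0,0,1,1],[0,0,0,0,0,0,1]]' >/dev/null; sh s.sh
$I '[[0,0,0,0,0,1,1],[0,0,0,0,0,0,1]]' >/dev/null; sh s.sh
$I '[[0,0,0,0,0,1,1],[0,0,0,0,0,0,1]]' >/dev/null; sh s.sh
$I '[[0,0,0,0,0,1,1],[0,0,0,0,0,0,1]]' >/dev/null; sh s.sh
$I '[[0,0,0,0,0,1,1],[0,0,0,0,0,0,1]]' >/dev/null; sh s.sh
```

```text
t 22.05 yaw 22.2 Mz -0.014 F [-1.1 -0.8  4. ] w 0.0397
t 22.25 yaw 20.1 Mz 0.132 F [-0.6 -1.3  4. ] w 0.0396
t 22.55 yaw 16.14 Mz 0.027 F [ 0.1 -1.2  5. ] w 0.0393
t 22.85 yaw 12.18 Mz -0.054 F [-0.3 -1.2  4.8] w 0.0396
t 23.15 yaw 8.19 Mz -0.133 F [ 0.1 -1.5  6. ] w 0.0393
t 23.35 yaw 6.19 Mz -0.152 F [-0.3 -1.   5.3] w 0.0395
t 23.55 yaw 4.18 Mz -0.187 F [ 0.4 -2.1  5.4] w 0.0393
t 23.75 yaw 3.21 Mz -0.157 F [-0.1 -1.9  4.3] w 0.0394
t 23.95 yaw 2.23 Mz -0.024 F [-0.1 -1.5  4.6] w 0.0392
t 24.15 yaw 1.25 Mz 0.062 F [-0.6 -1.9  4.7] w 0.0394
t 24.35 yaw 0.26 Mz 0.126 F [-0.6 -2.2  5.2] w 0.0393
t 24.55 yaw -0.74 Mz 0.07 F [ 0.5 -1.8  5.2] w 0.0393
```

```bash

I="python3 -m inch"
$I '[[0,0,0,0,0,2,1],[0,0,0,0,0,2,1],[0,0,0,0,0,2,1],[0,0,0,0,0,0,1]]' >/dev/null; sh s.sh
$I '[[0,0,0,0,0,2,1],[0,0,0,0,0,2,1],[0,0,0,0,0,2,1],[0,0,0,0,0,0,1]]' >/dev/null; sh s.sh
$I '[[0,0,0,0,0,2,1],[0,0,0,0,0,1,1],[0,0,0,0,0,0,1]]' >/dev/null; sh s.sh
$I '[[0,0,0,0,0,2,1],[0,0,0,0,0,0,1]]' >/dev/null; sh s.sh
$I '[[0,0,0,0,0,2,1],[0,0,0,0,0,0,1]]' >/dev/null; sh s.sh
$I '[[0,0,0,0,0,2,1],[0,0,0,0,0,2,1],[0,0,0,0,0,2,1],[0,0,0,0,0,0,1]]' >/dev/null; sh s.sh
$I '[[0,0,0,0,0,2,1],[0,0,0,0,0,2,1],[0,0,0,0,0,2,1],[0,0,0,0,0,0,1]]' >/dev/null; sh s.sh
$I '[[0,0,0,0,0,2,1],[0,0,0,0,0,2,1],[0,0,0,0,0,0,1]]' >/dev/null; sh s.sh
$I '[[0,0,0,0,0,2,1],[0,0,0,0,0,0,1]]' >/dev/null; sh s.sh
$I '[[0,0,0,0,0,2,1],[0,0,0,0,0,0,1]]' >/dev/null; sh s.sh
```

```text
t 24.95 yaw -6.8 Mz -0.029 F [-0.4 -2.1  6. ] w 0.0394
t 25.35 yaw -12.82 Mz -0.14 F [-0.4 -1.2  5.8] w 0.0392
t 25.65 yaw -15.78 Mz -0.128 F [-1.4 -1.2  4.9] w 0.0394
t 25.85 yaw -17.8 Mz -0.038 F [ 0.4 -2.6  6.3] w 0.0394
t 26.05 yaw -19.78 Mz 0.105 F [-0.5 -1.2  5.8] w 0.0392
t 26.45 yaw -25.8 Mz 0.017 F [-0.7 -1.6  6. ] w 0.0397
t 26.85 yaw -31.81 Mz -0.129 F [-2.  -1.8  5.8] w 0.0394
t 27.15 yaw -35.82 Mz -0.134 F [-0.5 -1.2  6.5] w 0.0394
t 27.35 yaw -37.79 Mz -0.01 F [-1.2 -1.4  5.8] w 0.0393
t 27.55 yaw -39.78 Mz 0.069 F [-0.6 -2.   6.3] w 0.0394
```

```bash

I="python3 -m inch"
$I '[[0,0,0,0,0,2,1],[0,0,0,0,0,2,1],[0,0,0,0,0,2,1],[0,0,0,0,0,0,1]]' >/dev/null; sh s.sh
$I '[[0,0,0,0,0,2,1],[0,0,0,0,0,2,1],[0,0,0,0,0,2,1],[0,0,0,0,0,0,1]]' >/dev/null; sh s.sh
$I '[[0,0,0,0,0,2,1],[0,0,0,0,0,2,1],[0,0,0,0,0,0,1]]' >/dev/null; sh s.sh
$I '[[0,0,0,0,0,2,1],[0,0,0,0,0,0,1]]' >/dev/null; sh s.sh
$I '[[0,0,0,0,0,2,1],[0,0,0,0,0,0,1]]' >/dev/null; sh s.sh
$I '[[0,0,0,0,0,2,1],[0,0,0,0,0,2,1],[0,0,0,0,0,2,1],[0,0,0,0,0,0,1]]' >/dev/null; sh s.sh
$I '[[0,0,0,0,0,2,1],[0,0,0,0,0,2,1],[0,0,0,0,0,2,1],[0,0,0,0,0,0,1]]' >/dev/null; sh s.sh
$I '[[0,0,0,0,0,2,1],[0,0,0,0,0,2,1],[0,0,0,0,0,0,1]]' >/dev/null; sh s.sh
$I '[[0,0,0,0,0,1,1],[0,0,0,0,0,0,1]]' >/dev/null; sh s.sh
$I '[[0,0,0,0,0,1,1],[0,0,0,0,0,0,1],[0,0,0,0,0,0,1]]' >/dev/null; sh s.sh
```

```text
t 27.95 yaw -45.79 Mz -0.007 F [-0.6 -1.4  6.7] w 0.0392
t 28.35 yaw -51.81 Mz -0.082 F [-1.6 -1.4  5.5] w 0.0394
t 28.65 yaw -55.81 Mz -0.171 F [-1.  -0.9  5.8] w 0.0394
t 28.85 yaw -57.8 Mz -0.037 F [-1.9 -1.4  5.9] w 0.0394
t 29.05 yaw -59.77 Mz 0.045 F [-0.6 -1.2  6.2] w 0.0394
t 29.45 yaw -65.79 Mz -0.004 F [-1.  -1.7  7. ] w 0.0391
t 29.85 yaw -71.8 Mz -0.071 F [-1.2 -0.6  6.8] w 0.0394
t 30.15 yaw -75.81 Mz -0.206 F [-1.1 -0.5  6.3] w 0.0395
t 30.35 yaw -76.78 Mz -0.188 F [-0.5 -0.3  5.1] w 0.0393
t 30.65 yaw -77.73 Mz -0.086 F [-0.9 -0.2  5.6] w 0.0395
```

```bash

I="python3 -m inch"
$I '[[0,0,0,0,0,0.3,1],[0,0,0,0,0,0,1],[0,0,0,0,0,0,1]]' >/dev/null; sh s.sh
$I '[[0,0,0,0,0,0,0.3],[0,0,0,0,0,0,0.3],[0,0,0,0,0,0,0.1],[0,0,0,0,0,0,0],[0,0,0,0,0,0,0]]' >/dev/null; sh s.sh
$I '[[0,0,-1,0,0,0,0],[0,0,-2,0,0,0,0],[0,0,-3,0,0,0,0],[0,0,-3,0,0,0,0],[0,0,-2,0,0,0,0],[0,0,0,0,0,0,0],[0,0,0,0,0,0,0],[0,0,0,0,0,0,0]]'
python3 -c "
from h import *
st()
d=get_image('wrist'); cv2.imwrite('pics/w9.png',d['frame'][:,:,::-1])
d=get_image('scene'); cv2.imwrite('pics/s9.png',d['frame'][:,:,::-1])"
```

```text
t 30.95 yaw -78.02 Mz -0.039 F [-1.3 -1.1  6.4] w 0.0394
t 31.45 yaw -78.09 Mz -0.034 F [-0.5  0.5  0. ] w 0.0748
time_s: 32.25
eef_pos: [0.5433, -0.0319, 0.197]
ee_rot: [[0.206, -0.978, -0.001], [-0.978, -0.206, -0.0], [-0.0, 0.001, -1.0]]
contact_force: [-0.4, -0.4, 0.4]
grip_width: 0.0929
t 32.25 p [ 0.5433 -0.0319  0.197 ] F [-0.43 -0.39  0.37] M [ 0.061 -0.008 -0.04 ] w 0.0929 tau7 0.001 j7 -83.31
```

View pics/w9.png

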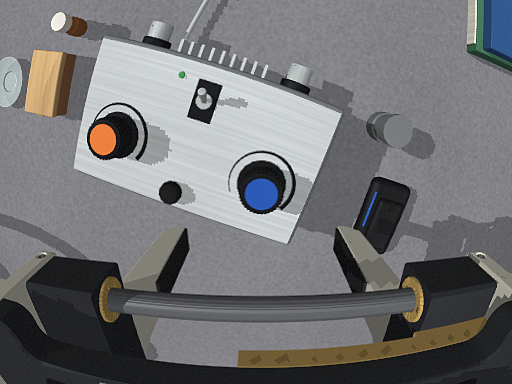

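View pics/s9.png

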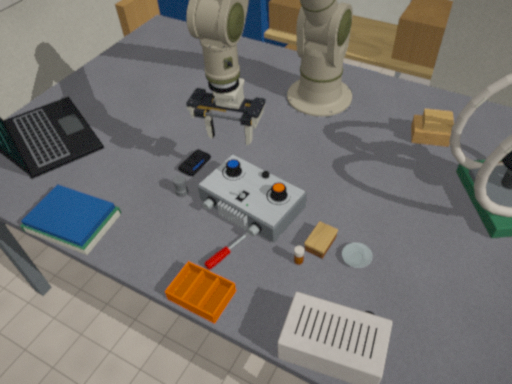

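In the wrist view the gripper is clear of everything. The toggle at (203,93) leans to the back, and the other objects are where they were.

```bash
python3 -c "
from plant import *
print(job_done())"
```

```text
the job is handed in; nothing more can be done
None
```

The lamp is on and the blue dimmer is resting in the fifth click. I handed the job in at about 32 s of the 72 s allowed; it reports no verdict.

- **Down to the stop:** the blue dimmer started three clicks above the stop, and the clicks measured 20° apart. I turned it anticlockwise until the torque held at about 0.30 N m, with single readings from 0.25 to 0.34. That is above the 0.2 N m a click can take and below the 0.5 N m limit. I then backed off into click zero and let go.
- **Lamp on:** the shut fingers pushed the toggle over. Wrist pictures before I gripped the knob again showed it leaning to the back.
- **Up five clicks:** I turned clockwise 100°. The torque reversed sign at 20, 40, 60 and 80°, and was back near zero at 100°, which is the fifth click. I went no more than about 0.3° past it.
- **Last checks:** after letting go, the contact force was near zero with the fingers open, about 9 cm above the knob. The toggle was still on, and in the last pictures the amber dimmer and the other objects looked undisturbed.

Two things did not go quite as planned:
- **Torque readings:** they scatter by about 0.05 N m, so I relied on the pattern and on repeated readings near the stop.
- **Toggle push:** it briefly pressed up on the fingers with about 12 N before it snapped over, well under the limits.

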